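Put the microscope optics back in their divided tote

TASK

Put the two microscope parts standing on the bench back into the divided tote, each into the compartment of its size: the slim steel objective lens into the smallest compartment, the broad dark condenser lens into the largest. Set each one down gently on the compartment's floor, standing upright as it does now; do not drop it.

Things in the scene. Friction and masses are not known exactly. Their poses are not given: they have to be found in the camera images.
- objective: Objective lens: slim plain steel barrel with two dark bands, 28 mm diameter, 66 mm tall, 0.16 kg, standing upright. Sides vertical up to 56 mm, then tapering to a 16 mm nose with small glass. Round: yaw means nothing. Origin: centre of underside; z up. (Brown oil bottle, black cap, 26 x 58 mm, and white canister, 38 x 68 mm, are bystanders.)
- condenser: Condenser lens: broad dark metal cylinder with two bright bands and a glass lens on top, 54 mm diameter, 58 mm tall, 0.3 kg, standing upright on the bench. Sides vertical up to 50 mm, then tapering to 42 mm at the top. Round: yaw means nothing. Origin: centre of underside; z up along its axis.
- small_bay: Smallest of the tote's 3 compartments: 48 mm square opening, 20 mm deep, thick walls; one of three white blocks, 83 mm square outside, in a row (any order, 84 mm apart) in a fixed grey tray with 26 mm rim. Origin: centre of its underside, 3 mm above bench; inner floor at z 3 mm, rim at 23 mm. y along the row, x across it, z up. The third (60 mm) holds a 46 mm tall black eyepiece.
- large_bay: Largest of the tote's compartments: 76 mm square opening, 20 mm deep, thin (3.5 mm) white walls, black floor; 83 mm square outside. Origin: centre of its underside, 3 mm above the bench; inner floor at z 3 mm, rim at 23 mm above the origin. y along the row of compartments, x across it (clear of neighbours), z up.
Mind the look-alikes: they are no part of the job. Leave any blue or purple look-alike of the objective alone.

How it is judged:
At the end, for the whole second after the job is handed in: The objective stands on the floor of the smallest compartment and the condenser on the floor of the largest: each part's foot is within 18 mm (horizontally) of its compartment's centre and its underside within 7 mm of the inner floor, tilted less than 10 degrees, and at rest (slower than 20 mm/s) (horizontal distance between objective and small_bay below 0.018 m and z of objective in the frame of small_bay between -0.003 and 0.01 m and angle between each of objective, condenser's own z axis and vertical below 0.17 rad and linear speed of each of objective, condenser below 0.02 m/s and horizontal distance between condenser and large_bay below 0.018 m and z of condenser in the frame of large_bay between -0.003 and 0.01 m); the robot touches nothing.
It fails at once if the objective is dropped (falls freely faster than 0.7 m/s, about 25 mm of free fall) (contact force between objective and anything else below 0.01 N and linear speed of objective above 0.7 m/s).
It fails at once if the condenser is dropped (falls freely faster than 0.7 m/s, about 25 mm of free fall) (contact force between condenser and anything else below 0.01 N and linear speed of condenser above 0.7 m/s).
It also fails if it takes over 51 s, if anything falls off the work surface, if the arm or the gripper's body presses on something with over 40 N, if the wrist force passes 120 N, or if a joint passes its speed limit or range.

ROBOT

A 6-joint arm with a two-finger parallel gripper is mounted at the origin on the work surface. World frame = base frame: x ahead of the robot, y to its left, z up, the work surface at z = 0. Lengths are in m, angles in rad, forces in N, time in s.
With the tool pointing down it reaches from about 0.35 to 0.875 m from the base axis. Payload 15.5 kg.
Tool frame: the origin (TCP) lies between the finger pads; the fingertips stand 11 mm ahead of it and the grasp point (between the pads) lies 8 mm behind it (manip.tip_extent is the y of the fingertips in the tool frame, in m); y points along the fingers, z is the direction in which the jaws open and shut, and the axes are right-handed (so a half turn about y gives the same grasp; the last joint's range is limited). The gripper opens to 85 mm and grips with 20 to 120 N. Pads are 22 mm wide; open, the fingers measure 114 mm over their backs; the gripper's body (76 mm by 85 mm) begins 54 mm behind the grasp point. The pads swing forward as they close: fully open they stand 13 mm farther back than shut.
Start: joints at [1.081, 0.494, 1.345, -0, 1.302, -0.096], TCP at [0.24, 0.577, 0.242] pointing down, gripper open.
Joint ranges: [-2.91, 2.91], [-0.82, 2.16], [0.22, 2.67], [-1.22, 4.37], [0.12, 2.79], [-3.08, 3.08]. Speed limits (rad/s): [1.89, 1.89, 2.57, 3.01, 3.01, 3.01].

INTERFACE

Orientations are given as a 3x3 rotation matrix whose columns are the frame's x, y, z axes.
In Python, from plant import manip gives the robot as it stands.
- The arm moves only by the tool servo_tool, never from a script. Its argument "commands" is a list of rows, each a list of 3 entries, a list of its own where there are three numbers: the shift along the tool's x, y, z in m, then the turn about the tool's y in rad, then the opening, from 0 (shut) to 1 (fully open). In form: [[[tx, ty, tz], turn, hand], ...]. A call has 1 to 10 rows; each row is the pose to reach, as a shift and turn from the pose commanded when the call began, along the tool's axes at that moment; what a row does not reach only later rows make up. A row lasts 1/10 s, in which the tool goes at most 50 mm and 8.59 degrees, less where a joint would pass 70% of its speed; a pose out of reach is approached as far as the arm can. A call with a gripper value outside its range is refused whole. The fingers move at their own pace and stop on an object; "force" is the grip in N (left out, the last holds). Time passes only in rows, so rows that repeat a pose let the fingers close. It gives the time, the measured TCP pose, the force and the opening at its end, in the units of the state.
- manip.sense(): the state, without advancing time (a new reading comes with each control period).
- manip.camera(name): name is "scene" or "top"; returns a dict with "frame" (480x640x3 uint8, red, green, blue), "range_z" (480x640 float32, m along the optical axis (not along the pixel's ray), 0 where there is no reading), "camera_matrix" (3x3 intrinsics, pixels), "pose" (4x4, takes a point from camera to world coordinates). Camera axes: x right, y up, looking along -z (the intrinsics and any distortion apply to the point x, -y, -z); pixel columns grow to the right and rows downward; lengths in m; the calibration is good to about 2 mm. A picture is of the moment at which its call begins.
- manip.sign_off(): hands the job in, once; it reports no verdict.
The state is a dict: "t": time; "joints": joint angles; "dq": joint speeds; "effort": joint torques, N m; "tool_pos": TCP position; "tool_rot": TCP orientation; "wrist_force": force on the tool from outside, world axes, zero at the start; "torque": the same for the moment, N m; "gripper_width": finger opening in m.
Only numpy, scipy, OpenCV 4.12 (cv2) and the standard library are available. Lean on these libraries where they do the work, as an engineer would, in place of code of your own. Each camera call takes 0.05 s, during which the arm holds its last target.

## Working session

There is one attempt and no reset: what is moved stays moved. The work goes in short steps, Python scripts to look and compute and a tool call to move; the robot and the scene stay as the last step left them, time stands still between calls to the robot, and variables do not carry over. Pictures are saved under pics/ and viewed, and the job is handed in when it is done.

Besides the shell and the picture viewer there is one more tool, called after ">>>" as a command line: name --argument value ..., lists and objects as JSON in quotes. servo_tool: Moves the arm, as the interface text tells. Its arguments: {"type":"object","properties":{"commands":{"type":"array"},"force":{"type":"number"}},"required":["commands"]}

```bash
mkdir -p pics
python3 - <<'E'
from plant import manip
import cv2,numpy as np
s=manip.sense();print({k:np.round(v,3).tolist() for k,v in s.items()}, manip.tip_extent)
for n in("scene","top"):
    c=manip.camera(n);cv2.imwrite(f"pics/{n}0.png",c["frame"][:,:,::-1]);np.savez(f"{n}0.npz",**c);print(n,c["camera_matrix"].tolist(),np.round(c["pose"],3).tolist(), [k for k in c])
E
```

```text
{'t': 0.0, 'joints': [1.081, 0.494, 1.346, -0.0, 1.303, -0.095], 'dq': [0.001, 0.0, -0.0, 0.001, 0.0, -0.002], 'effort': [-0.001, -88.218, -38.387, -0.0, 0.01, -0.0], 'tool_pos': [0.24, 0.577, 0.242], 'tool_rot': [[0.923, -0.001, 0.384], [-0.384, -0.001, 0.923], [-0.0, -1.0, -0.001]], 'wrist_force': [0.103, 0.644, -0.45], 'torque': [0.012, 0.051, -0.007], 'gripper_width': 0.085} 0.011
scene [[487.3183073585368, 0.0, 323.9537343161527], [0.0, 487.3183073585368, 239.8564111785982], [0.0, 0.0, 1.0]] [[0.39, -0.641, 0.661, 0.925], [0.921, 0.255, -0.295, -0.199], [0.021, 0.724, 0.69, 0.492], [0.0, 0.0, 0.0, 1.0]] ['frame', 'range_z', 'camera_matrix', 'pose']
top [[507.4623562204865, 0.0, 321.50919270700393], [0.0, 507.4623562204865, 239.43376530684253], [0.0, 0.0, 1.0]] [[-0.019, 0.997, -0.074, 0.434], [-1.0, -0.019, -0.005, -0.003], [-0.006, 0.074, 0.997, 0.702], [0.0, 0.0, 0.0, 1.0]] ['frame', 'range_z', 'camera_matrix', 'pose']
```

View pics/scene0.png

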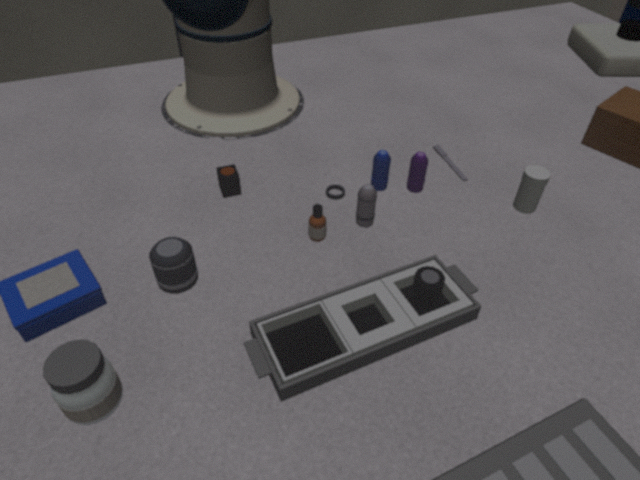

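View pics/top0.png

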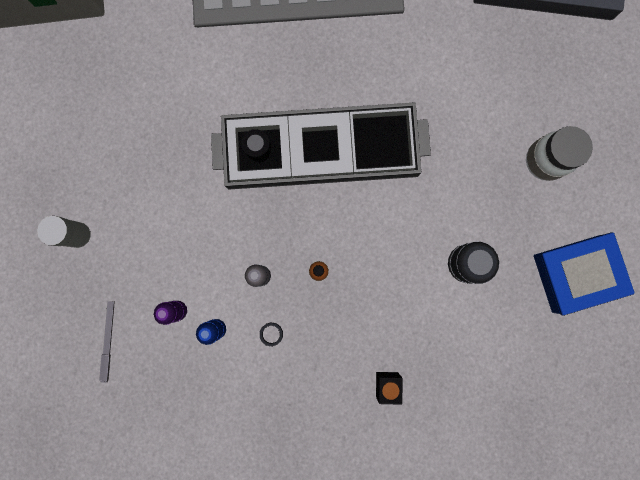

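```bash
cat > h.py <<'E'
import numpy as np,cv2
def cloud(c):
    K=c["camera_matrix"];z=c["range_z"];v,u=np.mgrid[:480,:640]
    p=np.stack([(u-K[0,2])/K[0,0]*z,-(v-K[1,2])/K[1,1]*z,-z],-1)
    return p@c["pose"][:3,:3].T+c["pose"][:3,3], z>0
def circ(x,y):
    A=np.c_[2*x,2*y,np.ones_like(x)];s=np.linalg.lstsq(A,x*x+y*y,rcond=None)[0]
    return s[0],s[1],np.sqrt(s[2]+s[0]**2+s[1]**2)
E
python3 - <<'E'
from h import *
for n,bx in(("top",{"obj":(235,255,285,295),"cond":(440,235,505,290)}),("scene",{"obj":(350,178,383,230),"cond":(145,230,202,295)})):
    c=np.load(n+"0.npz");P,ok=cloud(c)
    print(n,"bench z",np.round(np.median(P[300:470:10,250:360:10,2]),4))
    for k,(a,b,d,e) in bx.items():
        q=P[b:e,a:d][ok[b:e,a:d]]
        h=q[q[:,2]>.012]
        print(k,len(h),"min",h.min(0).round(4),"max",h.max(0).round(4))
        top=h[h[:,2]>h[:,2].max()-.004];print(" top mean",top.mean(0).round(4),"ptp",np.ptp(top,axis=0).round(4))
        s=h[(h[:,2]<(.05 if k=="cond" else .054))]
        if len(s)>20: print(" circ",np.round(circ(s[:,0],s[:,1]),4),len(s))
c=np.load("top0.npz");P,ok=cloud(c)
# tote: white rim mask
f=c["frame"].astype(int)
m=(P[...,2]>.02)&(P[...,2]<.034)&ok; m[:90]=0;m[200:]=0;m[:,:205]=0;m[:,440:]=0
cv2.imwrite("pics/mask.png",(m*255).astype(np.uint8))
w=m&(f.min(-1)>150)
print("white",np.bincount((P[w][:,2]*1000).astype(int)))
q=P[w][:,:2].astype(np.float32); print(cv2.minAreaRect(q), )
cr=np.hstack([cv2.resize(np.load("scene0.npz")["frame"][140:240,290:450],(480,300)),cv2.resize(np.load("top0.npz")["frame"][245:345,140:260],(300,300))])
cv2.imwrite("pics/crop.png",cr[:,:,::-1])
E
```

```text
top bench z 0.001
obj 453 min [0.4238 0.0711 0.0123] max [0.4513 0.098  0.0702]
 top mean [0.4375 0.0852 0.0676] ptp [0.0175 0.0152 0.0039]
 circ [0.4376 0.0854 0.014 ] 76
cond 1694 min [ 0.422  -0.2266  0.0122] max [ 0.4763 -0.1714  0.063 ]
 top mean [ 0.4489 -0.1983  0.0601] ptp [0.0417 0.0441 0.004 ]
 circ [ 0.449  -0.1992  0.0269] 306
scene bench z 0.0018
obj 717 min [0.3649 0.0687 0.012 ] max [0.4537 0.1448 0.0682]
 top mean [0.4395 0.083  0.0658] ptp [0.0177 0.0168 0.004 ]
 circ [0.4082 0.1031 0.0468] 494
cond 1953 min [ 0.428  -0.2276  0.012 ] max [ 0.4783 -0.1735  0.0609]
 top mean [ 0.4513 -0.2007  0.0585] ptp [0.0443 0.0442 0.004 ]
 circ [ 0.4496 -0.2004  0.0266] 933
white [   0    0    0    0    0    0    0    0    0    0    0    0    0    0
    0    0    0    0    0    0    0    0    3   16  123  556 1241 1427
  753  198   27    1]
((0.6140239238739014, -0.00027976930141448975), (0.08275740593671799, 0.2505873441696167), 2.716470956802368)
```

View pics/crop.png

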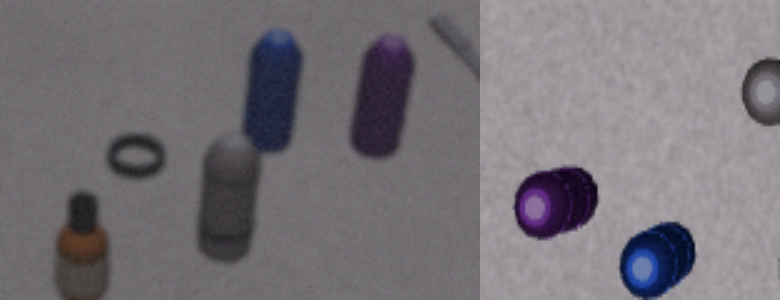

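View pics/mask.png

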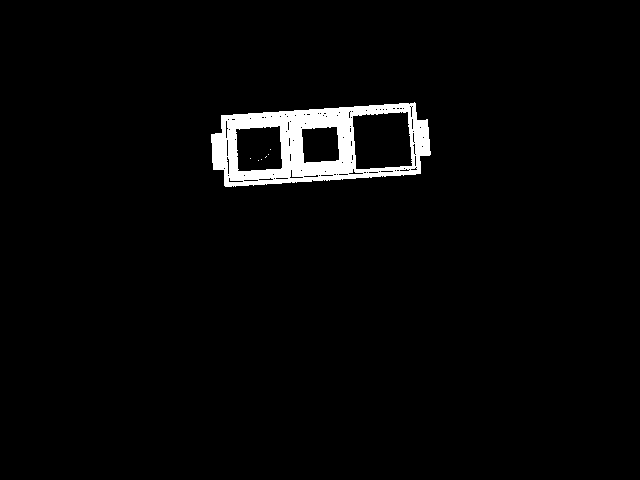

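Run:
```python
from h import *
c=np.load("top0.npz");P,ok=cloud(c);f=c["frame"].astype(int)
m=((P[...,2]>.018)&(f.min(-1)>140)).astype(np.uint8);m[:90]=0;m[200:]=0;m[:,:222]=0;m[:,424:]=0
cs,hh=cv2.findContours(m,cv2.RETR_CCOMP,cv2.CHAIN_APPROX_NONE)
K=c["camera_matrix"];R=c["pose"][:3,:3];t=c["pose"][:3,3]
for q in cs:
    if cv2.contourArea(q)<500: continue
    q=q[:,0].astype(float);d=np.c_[(q[:,0]-K[0,2])/K[0,0],-(q[:,1]-K[1,2])/K[1,1],-np.ones(len(q))]@R.T
    w=t+d*((.0268-t[2])/d[:,2:]);print(q.mean(0),cv2.minAreaRect(w[:,:2].astype(np.float32)))
c=np.load("scene0.npz");P,ok=cloud(c);f=c["frame"].astype(int)
m=(P[...,2]>.02)&(P[...,2]<.036)&(f.min(-1)>95)&ok;m[:250]=0;m[400:]=0;m[:,:240]=0
w=P[m][:,:2].astype(np.float32);w=w[abs(w[:,0]-.614)<.06];print(len(w),cv2.minAreaRect(w))
```

```text
[289.34793187 147.33090024] ((0.6118419170379639, 0.041581396013498306), (0.08232080191373825, 0.16633431613445282), 2.7224395275115967)
[320.0915493  143.53521127] ((0.6139472723007202, -0.00042149052023887634), (0.05165869742631912, 0.05134267359972), 2.6254281997680664)
[258.35795455 147.57386364] ((0.6100040674209595, 0.08355525881052017), (0.0637330412864685, 0.06340750306844711), 2.7292563915252686)
[381.89873418 139.65400844] ((0.6177860498428345, -0.08410458266735077), (0.0822015181183815, 0.08223486691713333), 2.72257661819458)
[382.17777778 139.62222222] ((0.6179171800613403, -0.08420068025588989), (0.0797322615981102, 0.07958002388477325), 2.7226977348327637)
4787 ((0.6106109619140625, -0.002800092101097107), (0.09296953678131104, 0.29318851232528687), 2.550544023513794)
```

>>> servo_tool --commands '[[[0.372, 0.09, -0.378], 1.13, 1], [[0.372, 0.09, -0.378], 1.13, 1], [[0.372, 0.09, -0.378], 1.13, 1], [[0.372, 0.09, -0.378], 1.13, 1], [[0.372, 0.09, -0.378], 1.13, 1], [[0.372, 0.09, -0.378], 1.13, 1], [[0.372, 0.09, -0.378], 1.13, 1], [[0.372, 0.09, -0.378], 1.13, 1], [[0.372, 0.09, -0.378], 1.13, 1], [[0.372, 0.09, -0.378], 1.13, 1]]' --force 40

```text
t: 1.1
tool_pos: [0.4246, 0.1181, 0.1583]
tool_rot: [[0.047, 0.0, 0.999], [-0.999, 0.0, 0.047], [-0.0, -1.0, 0.0]]
wrist_force: [0.6, -0.2, 0.2]
gripper_width: 0.0854
```

>>> servo_tool --commands '[[[0, 0, 0], 0, 1], [[0, 0, 0], 0, 1]]'

```text
t: 1.3
tool_pos: [0.4244, 0.119, 0.1584]
tool_rot: [[0.044, -0.001, 0.999], [-0.999, 0.0, 0.044], [-0.0, -1.0, -0.001]]
wrist_force: [0.1, 0.4, -0.3]
gripper_width: 0.0856
```

>>> servo_tool --commands '[[[0.0354, 0, 0.0126], 0, 1], [[0.0354, 0.03, 0.0126], 0, 1], [[0.0354, 0.06, 0.0126], 0, 1], [[0.0354, 0.09, 0.0126], 0, 1], [[0.0354, 0.11, 0.0126], 0, 1], [[0.0354, 0.122, 0.0126], 0, 1], [[0.0354, 0.122, 0.0126], 0, 1]]'

```text
t: 2.0
tool_pos: [0.4374, 0.0866, 0.0356]
tool_rot: [[0.049, -0.003, 0.999], [-0.999, -0.0, 0.049], [-0.0, -1.0, -0.003]]
wrist_force: [-0.4, 0.0, -0.7]
gripper_width: 0.0849
```

>>> servo_tool --commands '[[[0, 0, 0], 0, 1], [[0, 0, 0], 0, 0.6], [[0, 0, 0], 0, 0.3], [[0, 0, 0], 0, 0.2], [[0, 0, 0], 0, 0.1], [[0, 0, 0], 0, 0], [[0, 0, 0], 0, 0], [[0, 0, 0], 0, 0], [[0, 0, 0], 0, 0]]' --force 40

```text
t: 2.9
tool_pos: [0.4386, 0.0852, 0.037]
tool_rot: [[0.047, 0.0, 0.999], [-0.999, 0.0, 0.047], [-0.0, -1.0, 0.0]]
wrist_force: [-0.7, 0.4, 9.9]
gripper_width: 0.0263
```

Run:
```python
from plant import manip
import cv2,numpy as np
s=manip.sense();print(s["t"],s["tool_pos"],s["gripper_width"],s["wrist_force"])
c=manip.camera("scene");cv2.imwrite("pics/s1.png",c["frame"][:,:,::-1])
```

```text
2.9 [0.43863572 0.08523046 0.03698558] 0.026292801543047327 [-0.7325372   0.36194799  9.86305847]
```

View pics/s1.png

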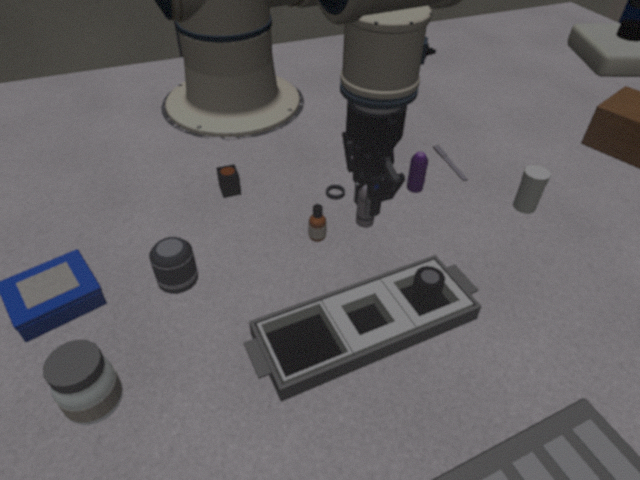

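>>> servo_tool --commands '[[[0, -0.015, 0], 0, 0], [[0, -0.045, 0], 0, 0], [[0, -0.08, 0], 0, 0], [[0, -0.09, 0], 0, 0], [[0.01, -0.09, 0.02], 0, 0], [[0.03, -0.09, 0.05], 0, 0], [[0.05, -0.09, 0.09], 0, 0], [[0.07, -0.09, 0.13], 0, 0], [[0.09, -0.09, 0.16], 0, 0], [[0.0944, -0.09, 0.1717], 0, 0]]'

```text
t: 3.95
tool_pos: [0.6172, -0.0031, 0.1259]
tool_rot: [[0.045, 0.001, 0.999], [-0.999, -0.0, 0.045], [0.001, -1.0, 0.001]]
wrist_force: [-0.9, 0.2, -1.0]
gripper_width: 0.0264
```

>>> servo_tool --commands '[[[0, 0, 0], 0, 0], [[0, 0, 0], 0, 0], [[0, 0, 0], 0, 0]]'

```text
t: 4.25
tool_pos: [0.6133, -0.0004, 0.1263]
tool_rot: [[0.047, -0.001, 0.999], [-0.999, 0.0, 0.047], [-0.0, -1.0, -0.001]]
wrist_force: [-0.6, 0.2, -1.6]
gripper_width: 0.0268
```

Run:
```python
from plant import manip
import cv2,numpy as np
s=manip.sense();print(s["t"],s["tool_pos"],s["gripper_width"],s["wrist_force"])
c=manip.camera("scene");np.savez("s2.npz",**c);cv2.imwrite("pics/s2.png",cv2.resize(c["frame"][120:360,220:540,::-1],(800,600)))
```

```text
4.25 [ 6.13272969e-01 -4.00198449e-04  1.26286975e-01] 0.026755366725830187 [-0.60950084  0.15617352 -1.56172954]
```

View pics/s2.png

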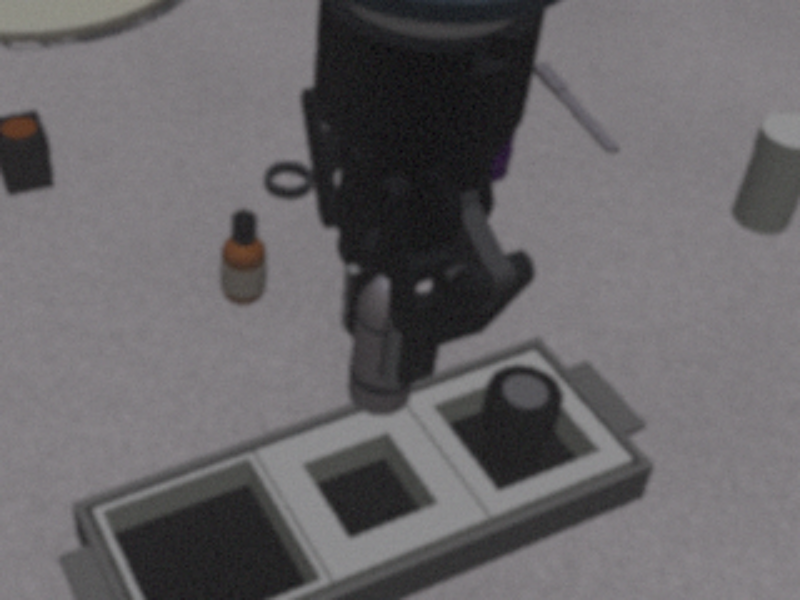

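Run:
```python
from h import *
c=np.load("s2.npz");P,ok=cloud(c)
m=ok&(abs(P[...,0]-.62)<.05)&(abs(P[...,1])<.04)&(P[...,2]>.06)&(P[...,2]<.16)
q=P[m];print(len(q))
for a in np.arange(.075,.16,.008):
    r=q[abs(q[:,2]-a)<.004]
    if len(r)>8: print(a.round(3),len(r),r.min(0).round(3),r.max(0).round(3), np.round(circ(r[:,0],r[:,1]),4))
# low part: fixed-radius fit below fingertips
from scipy.optimize import least_squares
r=q[(q[:,2]<.108)]
print(r[:,2].min(),least_squares(lambda s:np.hypot(r[:,0]-s[0],r[:,1]-s[1])-.014,[.61,0],loss="soft_l1",f_scale=.002).x)
```

```text
1446
0.091 79 [ 0.61  -0.016  0.088] [0.627 0.008 0.095] [ 0.6133 -0.0021  0.0131]
0.099 113 [ 0.606 -0.016  0.095] [0.628 0.007 0.103] [ 0.613  -0.0018  0.0135]
0.107 111 [ 0.606 -0.016  0.103] [0.628 0.005 0.111] [ 0.6135 -0.0022  0.0134]
0.115 75 [ 0.599 -0.016  0.111] [ 0.634 -0.005  0.119] [0.6148 0.006  0.0207]
0.123 156 [ 0.593 -0.016  0.119] [0.64  0.005 0.127] [0.6137 0.0126 0.0286]
0.131 208 [ 0.595 -0.016  0.127] [0.641 0.007 0.135] [0.6155 0.0094 0.0256]
0.139 220 [ 0.586 -0.016  0.135] [0.642 0.007 0.143] [0.6142 0.0127 0.0291]
0.147 254 [ 0.595 -0.016  0.143] [0.641 0.01  0.151] [0.6174 0.0044 0.0207]
0.155 203 [ 0.591 -0.016  0.151] [ 0.641 -0.001  0.159] [ 0.6151 -0.014   0.0156]
0.08824506771816232 [ 0.61257934 -0.00160513]
```

>>> servo_tool --commands '[[[-0.001, 0.02, 0.001], 0, 0], [[-0.001, 0.045, 0.001], 0, 0], [[-0.001, 0.065, 0.001], 0, 0], [[-0.001, 0.074, 0.001], 0, 0], [[-0.001, 0.079, 0.001], 0, 0], [[-0.001, 0.081, 0.001], 0, 0], [[-0.001, 0.082, 0.001], 0, 0], [[-0.001, 0.082, 0.001], 0, 0]]'

```text
t: 5.1
tool_pos: [0.6158, 0.0001, 0.0453]
tool_rot: [[0.047, 0.001, 0.999], [-0.999, -0.0, 0.047], [0.0, -1.0, 0.001]]
wrist_force: [-0.0, -0.1, -0.9]
gripper_width: 0.0265
```

>>> servo_tool --commands '[[[0, 0.0, 0], 0, 0], [[0, 0.001, 0], 0, 0], [[0, 0.002, 0], 0, 0], [[0, 0.002, 0], 0, 0]]'

```text
t: 5.5
tool_pos: [0.6156, 0.0, 0.0431]
tool_rot: [[0.047, 0.001, 0.999], [-0.999, -0.0, 0.047], [0.0, -1.0, 0.001]]
wrist_force: [-2.2, -0.5, 5.6]
gripper_width: 0.0267
```

>>> servo_tool --commands '[[[0, 0, 0], 0, 0.35], [[0, 0, 0], 0, 0.45], [[0, 0, 0], 0, 0.6], [[0, 0, 0], 0, 0.7], [[0, 0, 0], 0, 0.7], [[0, 0, 0], 0, 0.7]]'

```text
t: 6.1
tool_pos: [0.6154, 0.0001, 0.0426]
tool_rot: [[0.047, -0.0, 0.999], [-0.999, 0.0, 0.047], [-0.0, -1.0, -0.0]]
wrist_force: [-0.1, -0.2, -0.0]
gripper_width: 0.0599
```

>>> servo_tool --commands '[[[0, -0.02, 0], 0, 0.7], [[0, -0.05, 0], 0, 0.8], [[0, -0.09, 0], 0, 1], [[0, -0.12, 0], 0, 1], [[0, -0.12, 0], 0, 1]]'

```text
t: 6.6
tool_pos: [0.6175, -0.0001, 0.1668]
tool_rot: [[0.047, 0.007, 0.999], [-0.999, -0.001, 0.047], [0.001, -1.0, 0.007]]
wrist_force: [-0.2, -0.2, -0.2]
gripper_width: 0.0853
```

Run:
```python
from plant import manip
import cv2,numpy as np
s=manip.sense();print(s["t"],s["tool_pos"],s["tool_rot"],s["gripper_width"],s["wrist_force"])
c=manip.camera("scene");np.savez("s3.npz",**c);cv2.imwrite("pics/s3.png",c["frame"][:,:,::-1])
```

```text
6.6 [ 6.17548130e-01 -5.40242032e-05  1.66838608e-01] [[ 4.70675038e-02  6.70113013e-03  9.98869233e-01]
 [-9.98891248e-01 -6.47139990e-04  4.70728826e-02]
 [ 9.61849737e-04 -9.99977338e-01  6.66324097e-03]] 0.08532723541809611 [-0.15746636 -0.15711939 -0.17580287]
```

View pics/s3.png

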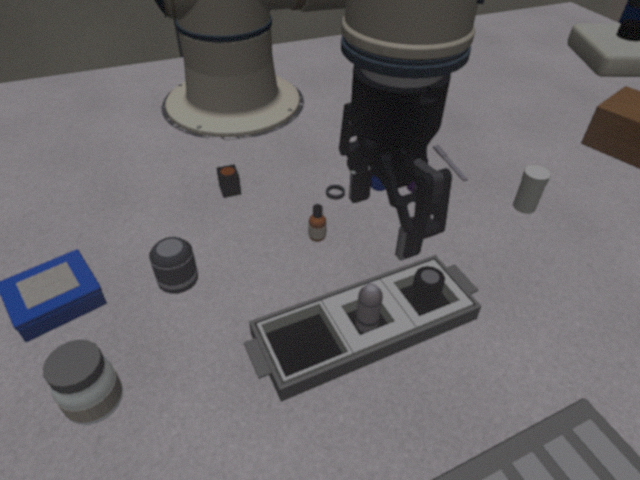

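>>> servo_tool --commands '[[[0.03, 0, -0.03], 0, 1], [[0.06, 0, -0.06], 0, 1], [[0.1, 0, -0.095], 0, 1], [[0.14, 0, -0.13], 0, 1], [[0.17, 0, -0.155], 0, 1], [[0.192, 0, -0.175], 0, 1], [[0.192, 0, -0.175], 0, 1], [[0.192, 0, -0.175], 0, 1], [[0.192, 0, -0.175], 0, 1], [[0.192, 0, -0.175], 0, 1]]'

```text
t: 7.65
tool_pos: [0.4501, -0.1991, 0.1623]
tool_rot: [[0.048, -0.0, 0.999], [-0.999, 0.0, 0.048], [-0.0, -1.0, -0.0]]
wrist_force: [0.8, 0.9, -0.4]
gripper_width: 0.0852
```

>>> servo_tool --commands '[[[0, 0.03, 0], 0, 1], [[0, 0.06, 0], 0, 1], [[0, 0.09, 0], 0, 1], [[0, 0.115, 0], 0, 1], [[0, 0.1255, 0], 0, 1], [[0, 0.1255, 0], 0, 1], [[0, 0.1255, 0], 0, 1]]'

```text
t: 8.35
tool_pos: [0.4502, -0.1999, 0.0378]
tool_rot: [[0.048, 0.0, 0.999], [-0.999, -0.0, 0.048], [0.0, -1.0, 0.0]]
wrist_force: [0.8, 1.1, -0.5]
gripper_width: 0.0854
```

>>> servo_tool --commands '[[[0, 0, 0], 0, 0.8], [[0, 0, 0], 0, 0.65], [[0, 0, 0], 0, 0.5], [[0, 0, 0], 0, 0.3], [[0, 0, 0], 0, 0.2], [[0, 0, 0], 0, 0], [[0, 0, 0], 0, 0], [[0, 0, 0], 0, 0]]' --force 50

```text
t: 9.15
tool_pos: [0.4501, -0.2002, 0.0383]
tool_rot: [[0.047, 0.001, 0.999], [-0.999, -0.001, 0.047], [0.001, -1.0, 0.001]]
wrist_force: [-2.6, 2.2, 18.0]
gripper_width: 0.0522
```

>>> servo_tool --commands '[[[0, -0.015, 0], 0, 0], [[0, -0.045, 0], 0, 0], [[0, -0.075, 0], 0, 0], [[0, -0.09, 0], 0, 0], [[-0.01, -0.09, 0.02], 0, 0], [[-0.03, -0.09, 0.05], 0, 0], [[-0.055, -0.09, 0.09], 0, 0], [[-0.08, -0.09, 0.13], 0, 0], [[-0.1, -0.09, 0.16], 0, 0], [[-0.1074, -0.09, 0.1736], 0, 0]]'

```text
t: 10.15
tool_pos: [0.6203, -0.0822, 0.1275]
tool_rot: [[0.049, 0.002, 0.999], [-0.999, 0.0, 0.049], [-0.0, -1.0, 0.002]]
wrist_force: [-0.8, -0.6, -2.7]
gripper_width: 0.0519
```

>>> servo_tool --commands '[[[0, 0, 0], 0, 0], [[0, 0, 0], 0, 0], [[0, 0, 0], 0, 0]]'

```text
t: 10.45
tool_pos: [0.6171, -0.085, 0.1272]
tool_rot: [[0.046, -0.001, 0.999], [-0.999, 0.0, 0.046], [-0.0, -1.0, -0.001]]
wrist_force: [0.1, -0.3, -2.9]
gripper_width: 0.0521
```

Run:
```python
from plant import manip
from h import *
from scipy.optimize import least_squares
s=manip.sense();print(s["t"],s["tool_pos"],s["gripper_width"],s["wrist_force"])
c=manip.camera("scene");cv2.imwrite("pics/s4.png",c["frame"][:,:,::-1])
P,ok=cloud(c)
m=ok&(abs(P[...,0]-.62)<.06)&(abs(P[...,1]+.085)<.045)&(P[...,2]>.06)&(P[...,2]<.112)
q=P[m];print(len(q),np.percentile(q[:,2],[0,1,50,99]))
for lo,hi in((.08,.097),(.097,.112),(.08,.112)):
    r=q[(q[:,2]>lo)&(q[:,2]<hi)];print(len(r),least_squares(lambda s:np.hypot(r[:,0]-s[0],r[:,1]-s[1])-.027,[.61,-.085],loss="soft_l1",f_scale=.002).x)
```

```text
10.45 [ 0.61714386 -0.08497392  0.12720401] 0.05207865551290174 [ 0.09361567 -0.27421498 -2.94392638]
677 [0.08826121 0.08937905 0.10163313 0.11187939]
217 [ 0.61660131 -0.08495243]
460 [ 0.61693127 -0.08506146]
677 [ 0.61682093 -0.08502932]
```

View pics/s4.png

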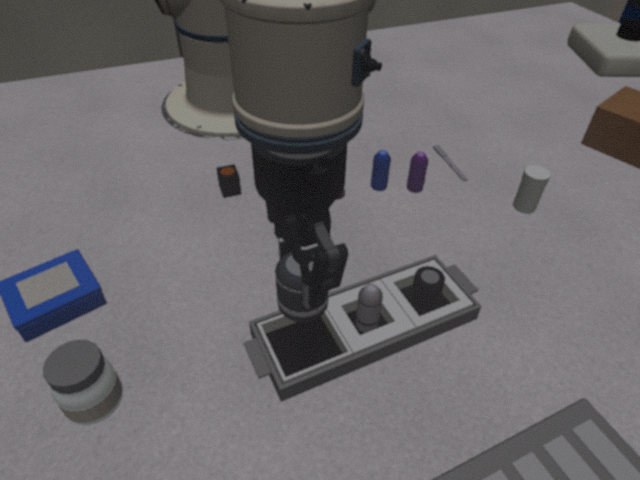

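>>> servo_tool --commands '[[[0, 0.02, 0.001], 0, 0], [[0, 0.045, 0.001], 0, 0], [[0, 0.065, 0.001], 0, 0], [[0, 0.073, 0.001], 0, 0], [[0, 0.078, 0.001], 0, 0], [[0, 0.08, 0.001], 0, 0], [[0, 0.081, 0.001], 0, 0], [[0, 0.081, 0.001], 0, 0]]'

```text
t: 11.3
tool_pos: [0.6194, -0.0845, 0.0468]
tool_rot: [[0.047, 0.001, 0.999], [-0.999, -0.0, 0.047], [0.0, -1.0, 0.001]]
wrist_force: [-0.4, -0.0, -3.2]
gripper_width: 0.0519
```

>>> servo_tool --commands '[[[0, 0, 0], 0, 0], [[0, 0.001, 0], 0, 0], [[0, 0.001, 0], 0, 0]]'

```text
t: 11.6
tool_pos: [0.6191, -0.0844, 0.0452]
tool_rot: [[0.047, 0.0, 0.999], [-0.999, -0.0, 0.047], [0.0, -1.0, 0.0]]
wrist_force: [-0.1, 0.2, -3.2]
gripper_width: 0.0518
```

>>> servo_tool --commands '[[[0, 0.001, 0], 0, 0], [[0, 0.0015, 0], 0, 0], [[0, 0.0015, 0], 0, 0]]'

```text
t: 11.9
tool_pos: [0.6191, -0.0844, 0.0444]
tool_rot: [[0.047, 0.0, 0.999], [-0.999, -0.0, 0.047], [0.0, -1.0, 0.0]]
wrist_force: [-3.9, 0.6, 12.1]
gripper_width: 0.0522
```

Contact with the floor (force went from -3 to +12 N). Releasing.

>>> servo_tool --commands '[[[0, 0, 0], 0, 0.65], [[0, 0, 0], 0, 0.75], [[0, 0, 0], 0, 0.85], [[0, 0, 0], 0, 1], [[0, 0, 0], 0, 1], [[0, 0, 0], 0, 1]]'

```text
t: 12.5
tool_pos: [0.619, -0.0844, 0.0436]
tool_rot: [[0.047, -0.0, 0.999], [-0.999, 0.0, 0.047], [-0.0, -1.0, -0.0]]
wrist_force: [0.3, -0.2, -0.1]
gripper_width: 0.0851
```

>>> servo_tool --commands '[[[0, -0.02, 0], 0, 1], [[0, -0.05, 0], 0, 1], [[0, -0.09, 0], 0, 1], [[0, -0.13, 0], 0, 1], [[0, -0.13, -0.04], 0, 1], [[0, -0.13, -0.08], 0, 1], [[0, -0.13, -0.12], 0, 1], [[0, -0.13, -0.16], 0, 1], [[0, -0.13, -0.18], 0, 1], [[0, -0.13, -0.18], 0, 1]]'

```text
t: 13.5
tool_pos: [0.4364, -0.0926, 0.1737]
tool_rot: [[0.046, -0.002, 0.999], [-0.999, 0.0, 0.046], [-0.001, -1.0, -0.002]]
wrist_force: [0.1, -0.5, -0.4]
gripper_width: 0.086
```

Run:
```python
from plant import manip
from h import *
s=manip.sense();print(s["t"],s["tool_pos"],s["gripper_width"],s["wrist_force"])
ims=[]
for n in("scene","top"):
    c=manip.camera(n);P,ok=cloud(c)
    ims.append(cv2.resize(c["frame"][240:400,230:490] if n=="scene" else c["frame"][80:240,190:450],(400,246)))
    for k,x,y,R in(("obj",.614,-.0005,.02),("cond",.618,-.0845,.034)):
        q=P[ok&(np.hypot(P[...,0]-x,P[...,1]-y)<R)&(P[...,2]>.036)&(P[...,2]<.09)]
        t=q[q[:,2]>q[:,2].max()-.006];b=q[q[:,2]<.052]
        print(n,k,len(q),"top",t.mean(0).round(4),"zmax",np.percentile(q[:,2],98).round(4),"body",np.round(circ(b[:,0],b[:,1]),4) if len(b)>15 else None)
cv2.imwrite("pics/f.png",np.hstack(ims)[:,:,::-1])
```

```text
13.5 [ 0.43644814 -0.09259072  0.17374659] 0.08600679541228437 [ 0.13124489 -0.51938215 -0.35181406]
scene obj 701 top [ 0.6172 -0.0026  0.0715] zmax 0.0731 body [ 0.6154 -0.0015  0.0135]
scene cond 2009 top [ 0.6215 -0.0856  0.0644] zmax 0.0661 body [ 0.6193 -0.0847  0.0266]
top obj 464 top [ 0.614  -0.      0.0732] zmax 0.0749 body [ 6.145e-01 -2.000e-04  1.360e-02]
top cond 592 top [ 0.6255 -0.0743  0.0653] zmax 0.0674 body [ 0.6182 -0.0821  0.0255]
```

View pics/f.png

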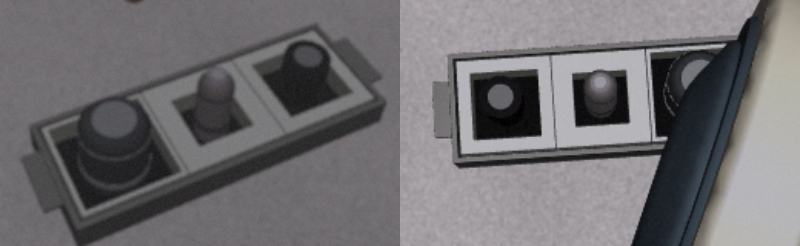

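Both parts stand upright in their bays. The top heights of about 72 and 64 mm match the floor, and both are within about 2 mm of the bay centres. In the top view the arm hides part of the condenser, but the scene view shows it clearly.

```bash
python3 -c "
from plant import manip
print(manip.sign_off())"
```

```text
the job is handed in; nothing more can be done
None
```

I put the steel objective in the smallest compartment (the middle one) and the dark condenser in the largest. Each was lowered until the wrist force showed floor contact, then released and the arm moved clear. I handed the job in at about 13.6 s.

| Check | Objective | Condenser |
|---|---|---|
| Distance from bay centre | about 1–2 mm | about 1–2 mm (scene camera) |
| Top height above bench | about 73 mm (72 mm expected) | about 66 mm (64 mm expected) |
| Upright, by eye in the last pictures | yes | yes |

- **Gripper:** it was open and clear of everything, at about 174 mm height.
- **Check that disagreed:** the arm hid part of the condenser in the last top view. Its body fit there was 2–3 mm off the scene camera's, and its top point about 12 mm off. I relied on the scene camera for the condenser.
- **Not measured:** I did not measure tilt or speed after release.

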